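Check the dusk switch of a solar road stud

ROBOT

A 6-joint arm with a two-finger parallel gripper is mounted at the origin on a cart in front of the work surface, level with it; the furniture and walls round the work are solid. World frame = base frame: x ahead of the robot, y to its left, z up, the work surface at z = 0. Lengths are in mm, angles in rad, forces in N, time in s.
With the tool pointing down it reaches from about 350 to 875 mm from the base axis. Payload 4.2 kg.
Tool frame: the origin (TCP) lies on the mounting face of the last link; the fingertips stand 173 mm ahead of it and the grasp point (between the pads) lies grip_point_offset ahead of it (grip_point_offset is the distance from the TCP to the grasp point, in mm); z points along the fingers, y is the line along which they close (so a half turn about z gives the same grasp; the last joint's range is limited). The gripper opens to 85 mm and grips with 20 to 120 N. Pads are 22 mm wide; open, the fingers measure 114 mm over their backs; the gripper's body (76 mm by 85 mm) begins 54 mm behind the grasp point. The pads swing forward as they close: fully open they stand 13 mm farther back than shut.
Start: joints at [-1.041, 0.385, 0.008, 0, -1.194, -0.259], TCP at [167.206, -602.198, 404.712] pointing down, gripper open.
Joint ranges: [-3.14, 3.14], [-1.21, 2.06], [-1.07, 1.41], [-3.16, 2.05], [-2.99, -0.16], [-3.1, 3.1]. Speed limits (rad/s): [2.79, 2.79, 3.14, 3.14, 3.14, 3.14].

INTERFACE

Orientations are given as a unit quaternion [x, y, z, w].
In Python, from bench import read_state, get_image, job_done, recognise, place_of, grip_point_offset gives the robot as it stands. The module is installed in compiled form; this text tells all that it offers.
- The arm moves only by the tool carry_out, never from a script. Its arguments are lists of equal length, an entry for each row: "slide": the shift along the tool's x, y, z in m, a list of three; "roll": the turn about the tool's z in degrees; "claw": the finger opening in m, from 0 to 0.0854. A call has 1 to 8 rows; each row is the pose to reach, as a shift and turn from the pose commanded when the call began, along the tool's axes at that moment; what a row does not reach only later rows make up. A row lasts 1/8 s, in which the tool goes at most 62.5 mm and 10.7 degrees, less where a joint would pass 70% of its speed; a pose out of reach is approached as far as the arm can. A call with a gripper value outside its range is refused whole. The fingers move at their own pace and stop on an object; the grip force is fixed at half the most. Time passes only in rows, so rows that repeat a pose let the fingers close. It gives the time, the measured TCP pose, the force, the opening and the grip force at its end, in the units of the state.
- read_state(): the state, without advancing time (a new reading comes with each control period).
- get_image(name): name is "scene" or "top"; returns a dict with "img" (420x560x3 uint8, red, green, blue), "z_map" (420x560 float32, mm along the optical axis (not along the pixel's ray), 0 where there is no reading), "mtx" (3x3 intrinsics, pixels), "world_from_camera" (4x4, takes a point from camera to world coordinates). Camera axes: x right, y up, looking along -z (the intrinsics and any distortion apply to the point x, -y, -z); pixel columns grow to the right and rows downward; lengths in mm; the calibration is good to about 2 mm. A picture is of the moment at which its call begins.
- job_done(): hands the job in; it is judged then, once.
Trained networks look in a picture, given as the dict that the camera call returned (one of the last four; its "shot" number tells which), for a name from the list of things; names that differ only in an ending like _2 or _b are one class to them, and where a whole thing is asked for, a point or a joint stands for the part that bears it (a point fixed in the world has none). Each returns a list of dicts, best first, with "conf" (0 to 1); they miss things now and then, are a little off and sometimes report something else, mostly with a low value. They report only what shows in the picture. A call takes as long as a camera call. They do not tell look-alikes from the thing itself.
- recognise(picture, thing): "at" ([column, row] in pixels, amid what is visible of it).
- place_of(picture, thing): "at" ([column, row] in pixels: a listed point, or the origin of a listed thing).
The state is a dict: "clock": time; "joints": joint angles; "joint_vel": joint speeds; "joint_efforts": joint torques, N m; "position": TCP position; "ee_rot": TCP orientation; "contact_force": force on the tool from outside, world axes, zero at the start; "wrist_torque": the same for the moment, N m; "gripper_width": finger opening in mm; "grasp_force": force on a finger pad.
Only numpy, scipy, OpenCV 4.12 (cv2) and the standard library are available. Lean on these libraries where they do the work, as an engineer would, in place of code of your own. Each camera call takes 0.05 s, during which the arm holds its last target. There are 200 camera calls.

TASK

The stud waiting on the loading plate of the check fixture is due for its dusk-switch check: push it along the lane, in under the retracted shutter, until it is fully home against the stop. Then take the spring-return shutter by its bar handle and draw it out over the solar cell until its pointer stands in the notch of the index clip, never pulling it clearly past the notch (that would latch the lamps on early). The program finishes while still holding the shutter there, because it springs back when let go; leave the oil bottle behind the fixture where it stands.

Things in the scene. Friction and masses are not known exactly. Their poses are not given: they have to be found in the camera images.
- fixture: Bench fixture fixed on the table: 405 x 220 x 6 mm grey base plate (x -240 to +165 mm) with a lane for one stud. Origin on the table top under the centre of a stud that is fully home; +x is the feeding direction along the lane, z up. Studs slide on the base plate, whose top is at z = 6 mm. In front of the lane it is an open loading plate.
- lane_mouth (a point): Middle of the lane's entry, on the base plate (fixture x = -75 mm). From here to x = +75 mm two black guide rails run, 38 mm above the table, inner faces 134 mm apart (y = +-67 mm). Before it a flared mouth widens to 184 mm at x = -135 mm. Axes parallel to the fixture's.
- stop (a point): Middle of the rubber face of the stop at the end of the lane, fixture x = +64.5 mm, 20 mm above the table; block 70 mm wide, top at 32 mm. Axes parallel to the fixture's.
- bridge (a point): Middle of the front edge of the bridge that spans the rear of the lane and carries the shutter, fixture x = -20 to +162 mm: this point is at its underside, 59 mm above the table, 6 mm above a passing stud; open between its side beams (y = +-50 mm). Beam tops at 71 mm, two spring tubes on them (x = 61 to 155, y = +-73 mm) up to 92 mm.
- stud_center (a point): The stud to check: closed solar road stud, fluted grey round housing (36 mm) under a clear lens, 128 mm diameter, 47 mm high, about 0.4 kg; pushed by its housing wall, too wide to grasp. Point on its axis, 23.5 mm above its underside. Starts on the loading plate 125 to 165 mm short of home, up to 12 mm off the middle line. Home: fixture x = 0, y = 0, within 5 mm.
- shutter: The sliding shutter: dark steel plate 124 x 107 x 3 mm, 64 mm above the table, with a crosshead bar on it. Axes as the fixture's; origin at the fixture's origin when retracted. Slides only along the fixture's -x, 0 to 75 mm. Springs pull it back: about 4.4 N retracted plus 110 N/m (10 N at the notch).
- handle (a point): Middle of the shutter's bar handle: black round bar 13 mm thick, 108 mm long along the fixture's y, 118 mm above the table, on two posts 84 mm apart. Crosshead below it, top at 90 mm (21 mm free under the bar). Grip it from above, fingers closing along the fixture's x. Moves with the shutter.
- pointer (a point): Tip of the shutter's pointer: 3 mm wide steel tongue sticking out to +y from the end of the crosshead, at the handle's x and 101.5 mm from its middle along y, over the ruled scale bar, 85 mm above the table. Axes parallel to the fixture's; moves with the shutter.
- notch (a point): Middle of the mouth of the notch in the index clip, a steel clip 34 mm wide clamped on the scale bar (top 91 mm, outer end at fixture y = +132 mm). The 10 mm wide notch opens toward the pointer's path. Axes as the fixture's. It is set 38 to 58 mm toward -x of the resting pointer. Wanted: pointer within 5 mm of it along the fixture's x; 10 mm past it toward -x is too far.
- oil_bottle: White plastic oil bottle, 38 mm diameter, 105 mm tall, standing behind the fixture (about x = +90, y = -155 mm of it). Origin at the centre of its underside. To be left alone.
Mind the look-alikes: they are no part of the job. What is shaped like the part that bears stud_center but green is not meant.

How it is judged:
By the outcome, as a careful person would: the job done as asked, in the order asked, and still so for the second after the job is handed in, while the arm keeps its last pose, push and grip.
It also fails if it takes over 56 s, if anything falls off the work surface, if the arm or the gripper's body presses on something with over 40 N, if the wrist force passes 120 N, or if a joint passes its speed limit or range.

## Working session

There is one attempt and no reset: what is moved stays moved. The work goes in short steps, Python scripts to look and compute and a tool call to move; the robot and the scene stay as the last step left them, time stands still between calls to the robot, and variables do not carry over. Pictures are saved under pics/ and viewed, at most 10 in all, crops included, and the job is handed in when it is done.

Besides the shell and the picture viewer there is one more tool, called after "Call:" as name([rows], argument=value, ...), one row to a line, values as JSON. carry_out: Moves the arm, as the interface text tells. Its arguments: {"type":"object","properties":{"slide":{"type":"array"},"roll":{"type":"array"},"claw":{"type":"array"}},"required":["slide","roll","claw"]}

```bash
mkdir -p pics; cat > h.py <<'E'
import numpy as np, cv2
from bench import *
def ray(p,uv):
    K=p["mtx"];T=p["world_from_camera"]
    u,v=uv; d=np.array([(u-K[0,2])/K[0,0],-(v-K[1,2])/K[1,1],-1.0])
    return T[:3,3],T[:3,:3]@d
def at_z(p,uv,z):
    o,d=ray(p,uv); return o+d*(z-o[2])/d[2]
def depth(p,uv):
    o,d=ray(p,uv); r,c=int(round(uv[1])),int(round(uv[0]))
    w=p["z_map"][max(r-1,0):r+2,max(c-1,0):c+2]; w=w[w>0]
    return o+d*np.median(w) if w.size else None
def save(p,n,crop=None,s=1):
    im=p["img"][...,::-1]
    if crop: x0,y0,x1,y1=crop; im=im[y0:y1,x0:x1]
    cv2.imwrite("pics/"+n,cv2.resize(im,None,fx=s,fy=s,interpolation=cv2.INTER_CUBIC))
E
python3 - <<'E'
from h import *
np.set_printoptions(precision=1,suppress=True)
s=read_state();print(s["position"],s["ee_rot"],grip_point_offset,s["clock"])
H=dict(fixture=0,lane_mouth=6,stop=20,bridge=59,stud_center=29.5,shutter=0,handle=118,pointer=85,notch=88,oil_bottle=0)
for n in("scene","top"):
    p=get_image(n);save(p,n+".png",s=1.4)
    print(n,p["world_from_camera"][:3,3])
    for k,z in H.items():
        for r in place_of(p,k)[:3]: print(k,np.array(r["at"]),round(r["conf"],2),at_z(p,r["at"],z))
E
```

```text
[ 167.1 -602.   403.6] [-0.1  1.   0.  -0. ] 154.70000000000002 0.0
scene [ 49.2 562.7 786.9]
fixture [308.6 268.9] 0.59 [563.8  29.3   0. ]
lane_mouth [342.2 259. ] 0.87 [535.9 -38.5   6. ]
bridge [319.9 245.2] 0.88 [557.4   9.   59. ]
bridge [310.1 268.2] 0.51 [524.7  66.   59. ]
stud_center [190.4 202.3] 0.89 [860.8 113.8  29.5]
stud_center [371.6 232.5] 0.58 [ 535.9 -123.8   29.5]
shutter [307.8 267.9] 0.75 [566.8  28.7   0. ]
handle [295.2 231.5] 0.78 [571.8  64.  118. ]
pointer [324.  284.1] 0.68 [464.2  91.   85. ]
pointer [337.9 255.6] 0.19 [497.9  22.2  85. ]
notch [346.7 273.4] 0.5 [454.5  44.1  88. ]
oil_bottle [238.5 237.8] 0.58 [726.9  83.    0. ]
top [454.3   1.9 927.7]
fixture [272.4 248.4] 0.62 [555.7  30.5   0. ]
lane_mouth [300.9 250.3] 0.92 [553.2 -38.7   6. ]
bridge [279.5 245.7] 0.85 [556.   12.7  59. ]
stud_center [338.7 257.6] 0.83 [ 537.2 -126.7   29.5]
stud_center [246.  128.9] 0.69 [851.  110.1  29.5]
shutter [274.2 243.9] 0.91 [566.8  26.6   0. ]
handle [338.8 257.3] 0.24 [ 529.7 -114.2  118. ]
notch [261.7 289.3] 0.68 [457.2  46.7  88. ]
oil_bottle [251.5 177.3] 0.89 [733.5  91.7   0. ]
oil_bottle [245.1 238.2] 0.2 [577.9  98.3   0. ]
oil_bottle [262.1 287.7] 0.2 [461.2  50.6   0. ]
```

View pics/scene.png

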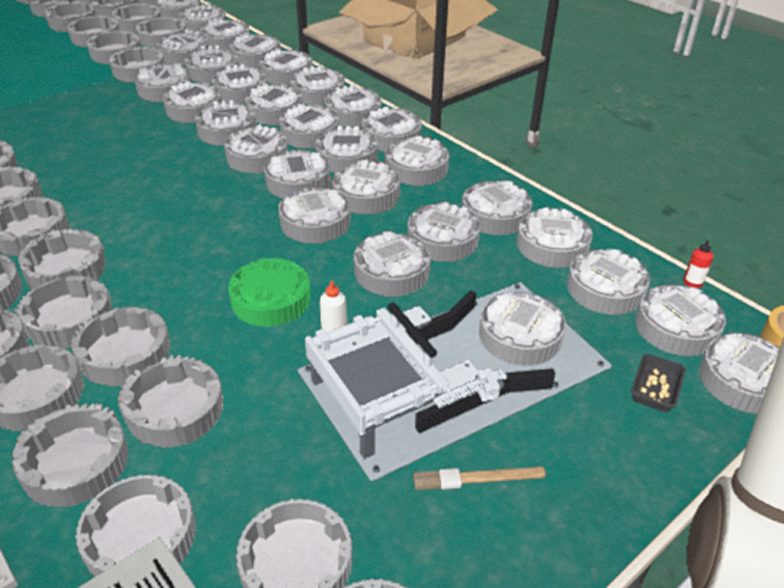

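View pics/top.png

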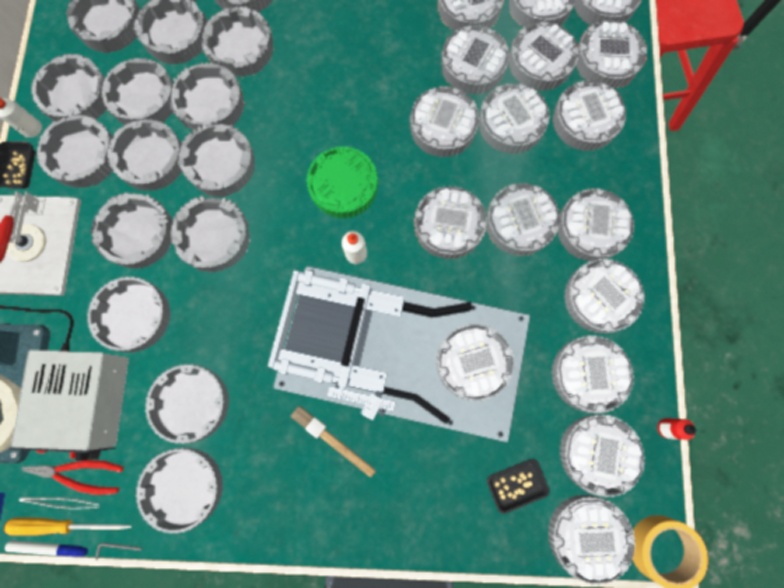

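The stud meant is the grey, clear-lensed one on the fixture's loading plate (top 339,258 px). The green one (top 246,129) is a decoy, and the studs in the rows stand off the fixture. The feed direction is image-left, roughly world +y. One enlarged crop will confirm this and give me the geometry.

```bash
python3 - <<'E'
from h import *
p=get_image("top");save(p,"crop.png",(185,180,390,330),3.9)
np.set_printoptions(precision=1,suppress=True)
for uv in [(373,227),(358,311),(201,274)]: print(uv,at_z(p,uv,6),depth(p,uv))
E
```

```text
(373, 227) [ 617.4 -213.2    6. ] [ 616.6 -212.2   10.3]
(358, 311) [ 417.  -176.3    6. ] [ 417.2 -175.4   10.5]
(201, 274) [487.2 197.3   6. ] [487.  196.3  10.6]
```

View pics/crop.png

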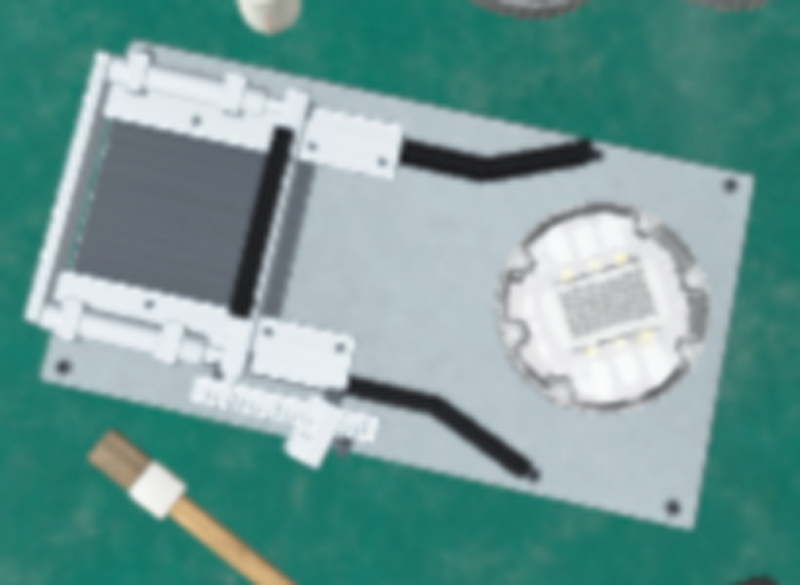

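The crop confirms a grey housing with a clear lens on the loading plate (crop 605,306). Handle bar ends are at crop (285,130) and (241,312); the clip is near crop (315,435). Next I'll fit the fixture pose.

```bash
cat >> h.py <<'E'
def fit(A,B):
    a=A-A.mean(0);b=B-B.mean(0)
    th=np.arctan2((a[:,0]*b[:,1]-a[:,1]*b[:,0]).sum(),(a*b).sum())
    R=np.array([[np.cos(th),-np.sin(th)],[np.sin(th),np.cos(th)]])
    return th,R,B.mean(0)-R@A.mean(0)
E
python3 - <<'E'
from h import *
np.set_printoptions(precision=1,suppress=True)
p=get_image("top");q=get_image("scene")
c=lambda u,v:(185+u/3.9-.37,180+v/3.9-.37)
F=[];W=[]
for f,uv in [((-240,-110),(753,176)),((-240,110),(692,527)),((165,110),(42,380)),((165,-110),(132,42))]:
    F.append(f);W.append(at_z(p,c(*uv),6)[:2])
F=np.array(F,float);W=np.array(W);th,R,t=fit(F,W)
print("th",np.degrees(th),"t",t,"res",(F@R.T+t-W))
inv=lambda w:R.T@(np.asarray(w)[:2]-t)
for n,uv,z in [("stud",(604,307),53),("studnet",None,29.5),("h1",(285,130),124),("h2",(241,312),124),("clip",(315,435),91),("ptr?",(230,370),85)]:
    uv=c(*uv) if uv else place_of(p,"stud_center")[0]["at"]
    w=at_z(p,uv,z);print(n,w,"fix",inv(w),depth(p,uv))
for pic in(p,q):
  for k,z in dict(lane_mouth=6,stop=20,bridge=59,handle=118,pointer=85,notch=88,oil_bottle=0).items():
    for r in place_of(pic,k)[:2]: print(k,round(r["conf"],2),inv(at_z(pic,r["at"],z)))
np.savez("fix.npz",R=R,t=t,th=th)
s=read_state();from scipy.spatial.transform import Rotation as Q
print(Q.from_quat(s["ee_rot"]).as_matrix())
E
```

```text
th 79.84815451693585 t [558.1  29.6] res [[ 0.7 -1.2]
 [-1.4 -1.5]
 [-0.6  1.5]
 [ 1.2  1.2]]
stud [ 533.4 -125.2   53. ] fix [-156.7   -3. ] [ 533.3 -125.    54.5]
studnet [857.7 113.8  29.5] fix [ 135.6 -280. ] [849.  111.4  48.7]
h1 [617.   61.7 124. ] fix [ 42.  -52.3] [616.6  61.6 125.8]
h2 [516.4  79.9 124. ] fix [42.1 49.9] [516.4  79.9 124. ]
clip [453.6  38.4  91. ] fix [ -9.8 104.5] [453.5  38.8  81.1]
ptr? [487.   87.8  85. ] fix [44.8 80.2] [486.8  87.2  91.2]
lane_mouth 0.97 [-75.5  -3.9]
stop 0.72 [71.  -2.1]
stop 0.36 [ 48.6 -11. ]
bridge 0.85 [-17.7  -2. ]
handle 0.83 [39.3  1.7]
pointer 0.77 [ 44.7 107.7]
notch 0.67 [ -3.7 100.7]
oil_bottle 0.84 [  87.9 -161.8]
lane_mouth 0.72 [-72.1  -2.7]
stop 0.17 [-43.4 -38.8]
bridge 0.57 [-14.2  -1.3]
handle 0.83 [42.7 -1.1]
notch 0.63 [ -6.6 103. ]
oil_bottle 0.85 [  81.9 -156.2]
[[-1.  -0.3  0. ]
 [-0.3  1.   0. ]
 [-0.   0.  -1. ]]
```

```bash
cat >> h.py <<'E'
from scipy.spatial.transform import Rotation as Q
def go(fx,fy,z,axis=None):
    """tool-frame shift to fixture point (fx,fy), TCP height z; axis 'x'/'y': wanted fixture axis for tool y"""
    f=np.load("fix.npz");s=read_state();M=Q.from_quat(s["ee_rot"]).as_matrix()
    w=np.r_[f["R"]@[fx,fy]+f["t"],z];d=M.T@(w-s["position"])
    print("slide m",np.round(d/1000,4),"tcp",np.round(s["position"],1),"fix",np.round(f["R"].T@(np.array(s["position"])[:2]-f["t"]),1))
    ya=np.degrees(np.arctan2(M[1,1],M[0,1]));b=np.degrees(float(f["th"]))+(90 if axis=="y" else 0)
    dy=(b-ya+90)%180-90
    print("roll",np.round(-dy,1),"F",np.round(s["contact_force"],1),"w",s["gripper_width"],"j6",s["joints"][5],"t",s["clock"],"tool axes in fixture",np.round(f["R"].T@M[:2,:2],3).tolist())
E
python3 -c "
from h import *
go(-250,-3,320,'y')"
```

```text
slide m [-0.4401  0.2776  0.0847] tcp [ 167.2 -602.2  404.7] fix [-690.8  273.4]
roll -64.3 F [0.1 0.6 0.8] w 85.43698535980488 j6 -0.2585939778362643 t 2.0 tool axes in fixture [[-0.433, 0.901], [0.901, 0.433]]
```

Call:
carry_out([
  [-0.055,0.035,0.01],
  [-0.11,0.07,0.02],
  [-0.165,0.105,0.03],
  [-0.22,0.14,0.04],
  [-0.275,0.175,0.05],
  [-0.33,0.21,0.06],
  [-0.385,0.245,0.07],
  [-0.44,0.278,0.085],
], roll=[-8,-16,-24,-32,-40,-48,-56,-64.3], claw=[0.06,0.06,0.06,0.06,0.06,0.06,0.06,0.06])

```text
clock: 3.0
position: [499.7, -234.6, 325.8]
ee_rot: [-0.644, 0.765, -0.001, 0.0]
contact_force: [0.3, -0.3, -0.2]
gripper_width: 59.8
grasp_force: 0.0
```

```bash
python3 -c "
from h import *
go(-250,-3,185,'y')"
```

```text
slide m [-0.0203 -0.0138  0.1408] tcp [ 499.7 -234.6  325.8] fix [-270.3   10.9]
roll 0.3 F [ 0.3 -0.3 -0.2] w 59.78251906365994 j6 -0.02761359863112569 t 3.0 tool axes in fixture [[-1.0, -0.005], [-0.005, 1.0]]
```

Call:
carry_out([
  [0,0,0],
  [0,0,0],
], roll=[0,0], claw=[0.06,0.06])

```text
clock: 3.25
position: [498.5, -236.0, 325.3]
ee_rot: [-0.642, 0.767, 0.0, -0.0]
contact_force: [0.2, -1.3, 0.0]
gripper_width: 59.8
grasp_force: 0.0
```

```bash
python3 -c "
from h import *
go(-250,-3,185,'y')"
```

```text
slide m [-0.022  -0.0149  0.1403] tcp [ 498.5 -236.   325.3] fix [-272.    11.9]
roll -0.0 F [ 0.2 -1.3  0. ] w 59.822105100889424 j6 -0.029179011985662605 t 3.25 tool axes in fixture [[-1.0, 0.0], [0.0, 1.0]]
```

Call:
carry_out([
  [-0.022,-0.015,0.03],
  [-0.022,-0.015,0.07],
  [-0.022,-0.015,0.11],
  [-0.022,-0.015,0.14],
  [-0.022,-0.015,0.14],
  [-0.022,-0.015,0.14],
], roll=[0,0,0,0,0,0], claw=[0.06,0.06,0.06,0.06,0.06,0.06])

```text
clock: 4.0
position: [517.4, -218.2, 186.8]
ee_rot: [-0.641, 0.767, -0.001, 0.001]
contact_force: [0.6, -0.9, 1.2]
gripper_width: 60.0
grasp_force: 0.0
```

```bash
python3 -c "
from h import *
go(-226,-3,185,'y')
p=get_image('scene');save(p,'s2.png',(300,180,440,290),5)"
```

```text
slide m [-0.0251  0.0006  0.0018] tcp [ 517.4 -218.2  186.8] fix [-251.1   -3.5]
roll -0.1 F [ 0.6 -0.9  1.2] w 60.01925857016019 j6 -0.06892638533299557 t 4.0 tool axes in fixture [[-1.0, 0.002], [0.002, 1.0]]
```

View pics/s2.png

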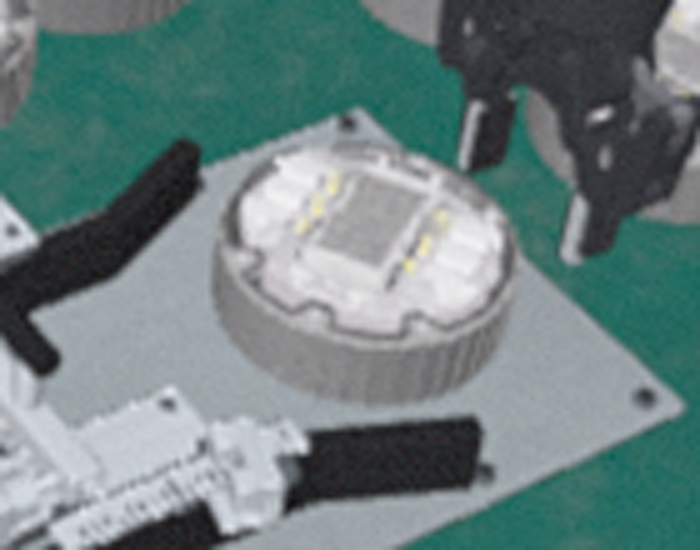

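The fingers are behind the stud (crop pixels 490,140 and 590,220), with a clear way forward. Pushing now.

Call:
carry_out([
  [-0.012,0.001,0.006],
  [-0.024,0.001,0.006],
  [-0.036,0.001,0.006],
  [-0.048,0.001,0.006],
  [-0.06,0.002,0.006],
  [-0.072,0.002,0.006],
  [-0.084,0.003,0.006],
  [-0.096,0.0035,0.006],
], roll=[0,0,0,0,0,0,0,0], claw=[0.06,0.06,0.06,0.06,0.06,0.06,0.06,0.06])

```text
clock: 5.05
position: [530.7, -121.4, 179.6]
ee_rot: [-0.642, 0.767, -0.0, 0.0]
contact_force: [-0.3, -4.0, 3.1]
gripper_width: 60.0
grasp_force: 1.9
```

```bash
python3 -c "
from h import *
go(-68,0,181,'y')
f=np.load('fix.npz')
for n in('top','scene'):
  p=get_image(n)
  for k,z in (('stud_center',29.5),('lane_mouth',6)):
    for r in place_of(p,k)[:3]: print(n,k,round(r['conf'],2),f['R'].T@(at_z(p,r['at'],z)[:2]-f['t']))
  save(p,n+'3.png',(185,180,390,330) if n=='top' else (200,180,400,330),3.9)"
```

```text
slide m [-0.0855 -0.0003 -0.0014] tcp [ 530.7 -121.4  179.6] fix [-153.5    0.3]
roll -0.0 F [-0.3 -4.   3.1] w 59.962477670481334 j6 -0.2508521287691626 t 5.05 tool axes in fixture [[-1.0, 0.001], [0.001, 1.0]]
top stud_center 0.7 [ 139.02219603 -278.99493641]
scene stud_center 0.97 [ 139.96709417 -277.65166235]
scene stud_center 0.95 [-82.65621078   1.72288969]
scene lane_mouth 0.21 [-48.81869929 -45.02467359]
```

View pics/scene3.png

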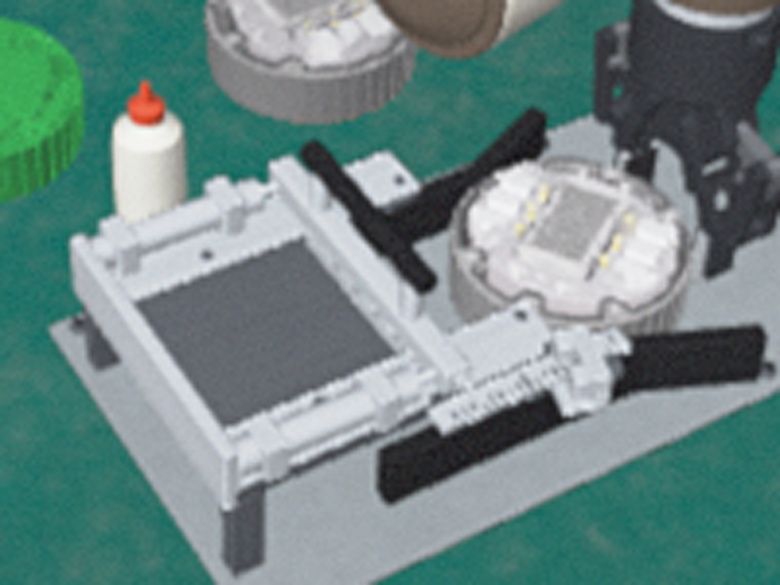

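Stud on the middle line (fixture x ≈ −83), cradled by both fingers (crop 570,240). Pushing on.

Call:
carry_out([
  [-0.01,0,0],
  [-0.02,0,0],
  [-0.03,0,0],
  [-0.04,0,0],
  [-0.05,0,0],
  [-0.06,0,0],
  [-0.067,0,0],
  [-0.072,0,0],
], roll=[0,0,0,0,0,0,0,0], claw=[0.06,0.06,0.06,0.06,0.06,0.06,0.06,0.06])

```text
clock: 6.35
position: [543.4, -50.8, 179.4]
ee_rot: [-0.642, 0.767, 0.0, -0.0]
contact_force: [-0.8, -2.3, -1.6]
gripper_width: 60.0
grasp_force: 1.0
```

Call:
carry_out([
  [-0.004,0,0],
  [-0.007,0,0],
  [-0.009,0,0],
], roll=[0,0,0], claw=[0.06,0.06,0.06])

```text
clock: 6.72
position: [544.9, -42.4, 179.4]
ee_rot: [-0.642, 0.767, 0.0, -0.0]
contact_force: [-0.7, -2.2, -1.2]
gripper_width: 60.4
grasp_force: 1.0
```

```bash
python3 -c "
from h import *
go(-68,0,181,'y')
f=np.load('fix.npz')
for n in('top','scene'):
  p=get_image(n)
  for k,z in (('stud_center',29.5),):
    for r in place_of(p,k)[:3]: print(n,k,round(r['conf'],2),f['R'].T@(at_z(p,r['at'],z)[:2]-f['t']))"
```

```text
slide m [-0.0052 -0.0003 -0.0016] tcp [544.9 -42.4 179.4] fix [-73.2   0.3]
roll -0.0 F [-0.7 -2.2 -1.2] w 60.377091611458326 j6 -0.39696355355571267 t 6.725 tool axes in fixture [[-1.0, 0.001], [0.001, 1.0]]
top stud_center 0.8 [ 138.12068817 -275.3090066 ]
scene stud_center 0.65 [ 141.5093952  -271.82017325]
scene stud_center 0.56 [-6.86514996  2.20877923]
```

Call:
carry_out([
  [-0.0015,0,0],
  [-0.003,0,0],
  [-0.004,0,0],
], roll=[0,0,0], claw=[0.06,0.06,0.06])

```text
clock: 7.3
position: [545.7, -38.5, 179.5]
ee_rot: [-0.642, 0.767, -0.0, 0.0]
contact_force: [0.3, -2.4, 0.2]
gripper_width: 59.7
grasp_force: 1.2
```

Call:
carry_out([
  [-0.001,0,0],
  [-0.002,0,0],
  [-0.002,0,0],
], roll=[0,0,0], claw=[0.06,0.06,0.06])

```text
clock: 7.68
position: [546.0, -36.5, 179.5]
ee_rot: [-0.642, 0.767, -0.0, 0.0]
contact_force: [-1.1, -2.2, 1.4]
gripper_width: 60.0
grasp_force: 1.0
```

Call:
carry_out([
  [-0.001,0,0],
  [-0.002,0,0],
  [-0.002,0,0],
], roll=[0,0,0], claw=[0.06,0.06,0.06])

```text
clock: 8.05
position: [546.4, -34.5, 179.5]
ee_rot: [-0.642, 0.767, -0.0, 0.0]
contact_force: [-1.1, -2.2, 1.2]
gripper_width: 60.0
grasp_force: 1.1
```

Call:
carry_out([
  [-0.001,0,0],
  [-0.002,0,0],
  [-0.002,0,0],
], roll=[0,0,0], claw=[0.06,0.06,0.06])

```text
clock: 8.43
position: [546.5, -33.7, 179.5]
ee_rot: [-0.641, 0.767, -0.0, -0.001]
contact_force: [0.6, -8.9, 2.1]
gripper_width: 59.9
grasp_force: 3.9
```

Call:
carry_out([
  [-0.001,0,0],
  [-0.001,0,0],
], roll=[0,0], claw=[0.06,0.06])

```text
clock: 8.68
position: [546.4, -33.4, 179.5]
ee_rot: [-0.641, 0.767, -0.0, -0.002]
contact_force: [-0.1, -13.9, 2.0]
gripper_width: 60.4
grasp_force: 5.6
```

```bash
python3 -c "
from h import *
go(-105,0,181,'y')
f=np.load('fix.npz')
p=get_image('scene')
for r in place_of(p,'stud_center')[:3]: print(round(r['conf'],2),f['R'].T@(at_z(p,r['at'],29.5)[:2]-f['t']))"
```

```text
slide m [ 0.0409 -0.0005 -0.0014] tcp [546.4 -33.4 179.5] fix [-64.1   0.4]
roll -0.1 F [ -0.1 -13.9   2. ] w 60.422668366147526 j6 -0.41645853617482764 t 8.675 tool axes in fixture [[-1.0, 0.002], [0.002, 1.0]]
0.83 [ 141.46142985 -274.15217617]
0.73 [2.30684522 1.40322213]
```

Stud is home (force rose to 14 N, network x≈2, y≈1). Backing off straight, then up.

Call:
carry_out([
  [0.01,0,0],
  [0.025,0,0],
  [0.04,0,0],
  [0.04,0,-0.03],
  [0.04,0,-0.07],
  [0.04,0,-0.11],
  [0.04,0,-0.15],
  [0.04,0,-0.16],
], roll=[0,0,0,0,0,10,20,30], claw=[0.06,0.06,0.06,0.06,0.06,0.06,0.06,0.06])

```text
clock: 9.78
position: [540.2, -71.5, 342.7]
ee_rot: [-0.419, 0.908, -0.001, 0.003]
contact_force: [0.1, 0.3, -0.9]
gripper_width: 60.0
grasp_force: 0.0
```

```bash
python3 - <<'E'
from h import *
np.set_printoptions(precision=1,suppress=True)
go(42,0,340,'x')
f=np.load('fix.npz')
for n in('top','scene'):
  p=get_image(n)
  for k,z in dict(stud_center=29.5,handle=118,pointer=85,notch=88).items():
    for r in place_of(p,k)[:3]: print(n,k,round(r['conf'],2),f['R'].T@(at_z(p,r['at'],z)[:2]-f['t']))
  if n=='scene': save(p,'s4.png',(240,210,400,330),5)
E
```

```text
slide m [-0.1  0.1  0. ] tcp [540.2 -71.5 342.7] fix [-102.7   -0.1]
roll 59.6 F [ 0.1  0.3 -0.9] w 59.95576570737901 j6 -0.8733957908917248 t 9.775 tool axes in fixture [[-0.863, 0.505], [0.505, 0.863]]
top stud_center 0.9 [ 135.  -279.6]
top notch 0.51 [ -2.2 100.8]
scene stud_center 0.67 [-0.4 -0.5]
scene stud_center 0.62 [ 144.1 -271.3]
scene handle 0.68 [37.9 -8.3]
scene handle 0.25 [ 15.5 122.3]
scene pointer 0.63 [ 44.4 100. ]
scene notch 0.72 [ -4.7 101.3]
```

View pics/s4.png

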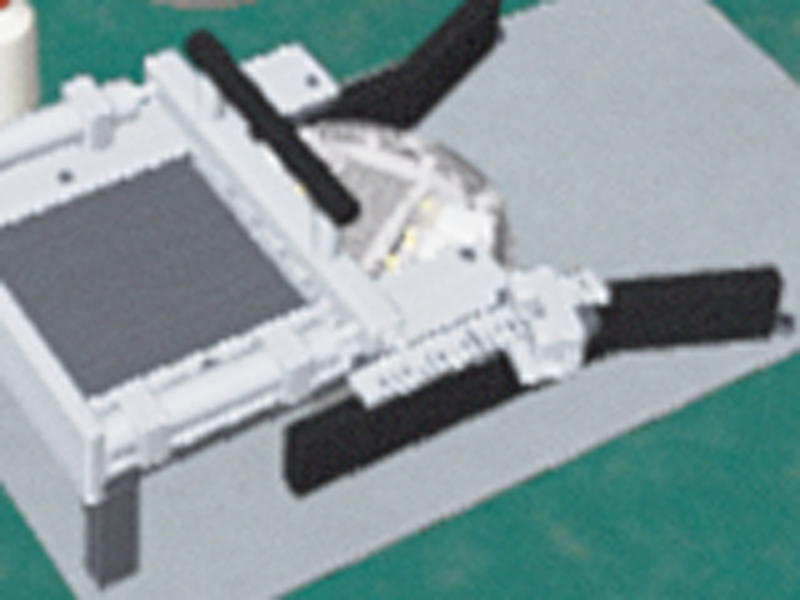

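The stud sits at home under the open bridge (crop 400,190), the handle bar at crop 270,125 and the clip at crop 550,320.

Call:
carry_out([
  [-0.02,0.012,0],
  [-0.042,0.024,0],
  [-0.063,0.037,0],
  [-0.084,0.049,0],
  [-0.105,0.061,0],
  [-0.125,0.073,0],
  [-0.125,0.073,0],
  [-0.125,0.073,0],
], roll=[10,20,30,40,50,59.6,59.6,59.6], claw=[0.06,0.06,0.06,0.06,0.06,0.06,0.06,0.06])

```text
clock: 11.28
position: [564.5, 71.4, 339.1]
ee_rot: [0.084, 0.996, -0.0, -0.0]
contact_force: [-0.0, -0.4, 0.1]
gripper_width: 60.2
grasp_force: 0.0
```

```bash
python3 -c "
from h import *
go(42,0,273,'x')"
```

```text
slide m [-0.0011 -0.0002  0.0661] tcp [564.5  71.4 339.1] fix [42.2  1. ]
roll 0.5 F [-0.  -0.4  0.1] w 60.19652426140005 j6 -2.15014009932934 t 11.275 tool axes in fixture [[-0.008, 1.0], [1.0, 0.008]]
```

Tool y is now fixture +x and tool x is fixture +y. Going down, then closing.

Call:
carry_out([
  [-0.001,0,0.015],
  [-0.001,0,0.03],
  [-0.001,0,0.045],
  [-0.001,0,0.057],
  [-0.001,0,0.065],
  [-0.001,0,0.065],
  [-0.001,0,0.065],
], roll=[0.5,0.5,0.5,0.5,0.5,0.5,0.5], claw=[0.06,0.06,0.06,0.06,0.06,0.06,0.06])

```text
clock: 12.15
position: [565.9, 71.6, 274.8]
ee_rot: [0.09, 0.996, 0.0, 0.0]
contact_force: [0.0, -0.2, 0.9]
gripper_width: 59.7
grasp_force: 0.0
```

Call:
carry_out([
  [0,0,0],
  [0,0,0],
  [0,0,0],
  [0,0,0],
  [0,0,0],
  [0,0,0],
], roll=[0,0,0,0,0,0], claw=[0.03,0.02,0.005,0.005,0.005,0.005])

```text
clock: 12.9
position: [565.8, 71.6, 274.8]
ee_rot: [0.09, 0.996, 0.0, 0.0]
contact_force: [-2.1, 1.9, 5.5]
gripper_width: 10.6
grasp_force: 58.6
```

```bash
python3 -c "
from h import *
go(-6,0,274,'x')
p=get_image('scene');save(p,'s5.png',(240,180,400,300),5)
f=np.load('fix.npz')
for k,z in dict(pointer=85,notch=88).items():
    for r in place_of(p,k)[:2]: print(k,r['at'],round(r['conf'],2),f['R'].T@(at_z(p,r['at'],z)[:2]-f['t']))"
```

```text
slide m [ 0.     -0.0487  0.0008] tcp [565.8  71.6 274.8] fix [42.7 -0.1]
roll -0.1 F [-2.1  1.9  5.5] w 10.624017570993505 j6 -2.1600574189998922 t 12.9 tool axes in fixture [[0.002, 1.0], [1.0, -0.002]]
pointer [324.4, 283.9] 0.7 [ 42.94169772 103.2001466 ]
notch [344.7, 272.3] 0.69 [ -2.42125659 100.56675716]
```

View pics/s5.png

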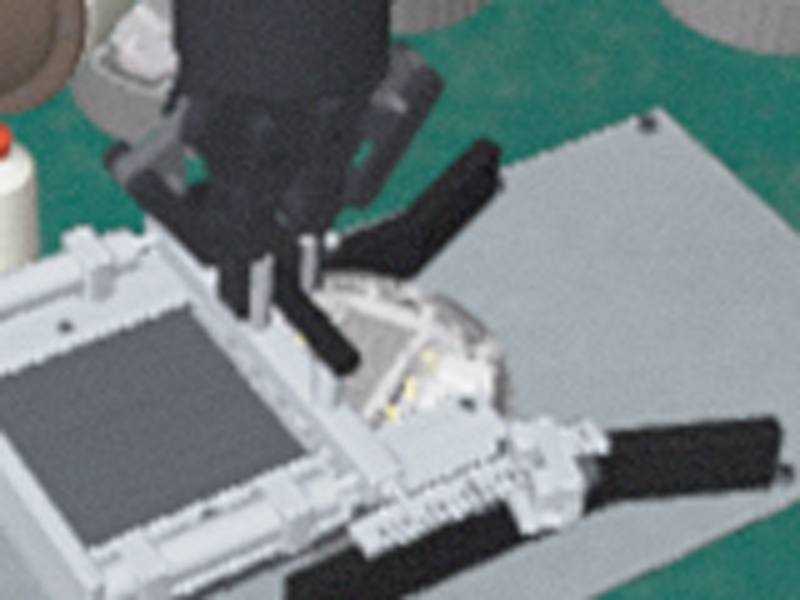

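The grip is on the bar (crop 285,280). Drawing 36 mm first, then looking.

Call:
carry_out([
  [0,-0.005,0],
  [0,-0.01,0],
  [0,-0.016,0],
  [0,-0.022,0],
  [0,-0.027,0],
  [0,-0.032,0],
  [0,-0.036,0],
  [0,-0.036,0],
], roll=[0,0,0,0,0,0,0,0], claw=[0.005,0.005,0.005,0.005,0.005,0.005,0.005,0.005])

```text
clock: 14.05
position: [559.4, 37.3, 274.9]
ee_rot: [0.09, 0.996, 0.001, 0.001]
contact_force: [-3.2, 8.7, 5.5]
gripper_width: 10.9
grasp_force: 59.0
```

```bash
python3 -c "
from h import *
go(-4,0,274,'x')
f=np.load('fix.npz')
for n in ('scene','top'):
  p=get_image(n)
  for k,z in dict(pointer=85,notch=88).items():
    for r in place_of(p,k)[:2]: print(n,k,r['at'],round(r['conf'],2),f['R'].T@(at_z(p,r['at'],z)[:2]-f['t']))
  if n=='top':save(p,'s6.png',(225,260,295,310),11)
  else:save(p,'s6s.png',(300,240,380,300),10)"
```

```text
slide m [-0.0001 -0.0118  0.0008] tcp [559.4  37.3 274.9] fix [7.8 0.1]
roll -0.1 F [-3.2  8.7  5.5] w 10.86220608536994 j6 -2.103673356292916 t 14.05 tool axes in fixture [[0.002, 1.0], [1.0, -0.002]]
scene pointer [335.2, 274.3] 0.66 [13.35784889 93.94132573]
scene notch [343.1, 273.3] 0.74 [  1.48776536 101.11697375]
top pointer [257.0, 291.2] 0.69 [  8.11597695 108.5018868 ]
top notch [260.6, 288.7] 0.65 [  1.56945011 101.67067907]
```

View pics/s6s.png

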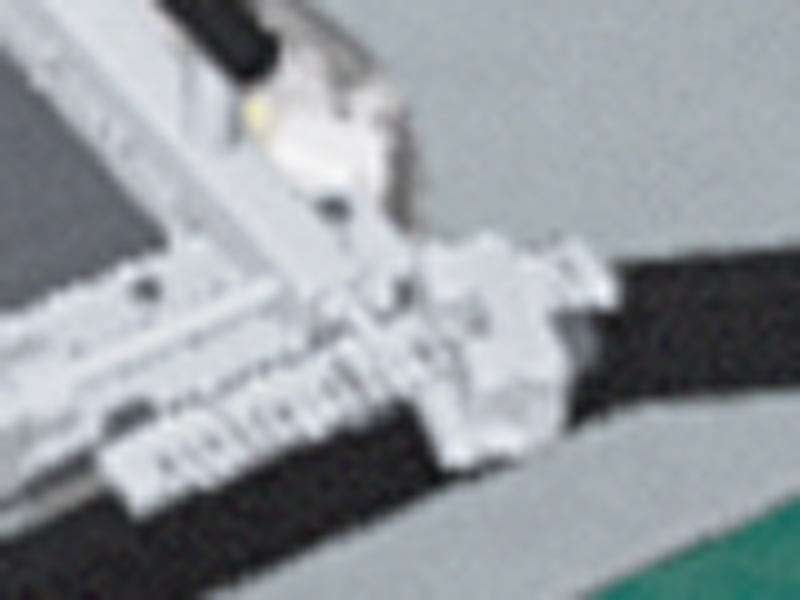

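```bash
python3 - <<'E'
from h import *
f=np.load('fix.npz');out=[]
for n in('top','scene'):
    P=[get_image(n) for _ in range(6)];p=P[-1]
    im=np.mean([q["img"].astype(float) for q in P],0).astype(np.float32)
    xs=np.arange(50,-40,-.125);ys=np.arange(85,121,.125)
    X,Y=np.meshgrid(xs,ys);W=np.stack([X,Y],-1)@f["R"].T+f["t"]
    W=np.concatenate([W,np.full(X.shape+(1,),89.)],-1)
    T=p["world_from_camera"];C=(W-T[:3,3])@T[:3,:3]
    K=p["mtx"];u=K[0,0]*C[...,0]/-C[...,2]+K[0,2];v=K[1,1]*-C[...,1]/-C[...,2]+K[1,2]
    r=cv2.remap(im,u.astype(np.float32),v.astype(np.float32),cv2.INTER_CUBIC).mean(-1)
    r=np.clip((r-120)/(245-120),0,1)**2*255;r=cv2.cvtColor(r.astype(np.uint8),cv2.COLOR_GRAY2BGR)
    for x in range(-30,50,10):
        c=int((50-x)*8);cv2.line(r,(c,270),(c,288),(0,0,255),1);cv2.putText(r,str(x),(c+2,285),0,.4,(0,0,255))
    out.append(r)
cv2.imwrite("pics/rect.png",np.vstack(out))
E
```

```text
(no output)
```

View pics/rect.png

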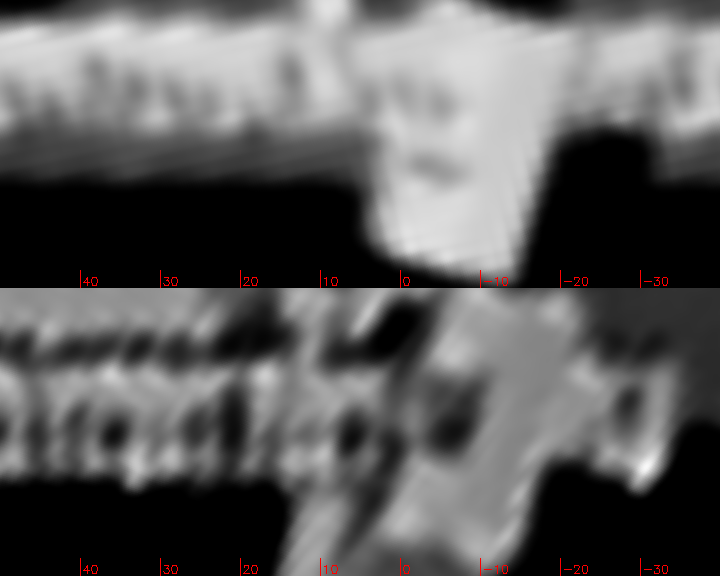

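```bash
python3 - <<'E'
from h import *
f=np.load('fix.npz')
for n in('top','scene'):
    P=[get_image(n) for _ in range(8)];p=P[-1]
    Z=np.median([q["z_map"] for q in P],0)
    K=p["mtx"];T=p["world_from_camera"];v,u=np.mgrid[0:420,0:560]
    d=np.stack([(u-K[0,2])/K[0,0],-(v-K[1,2])/K[1,1],-np.ones(u.shape)],-1)*Z[...,None]
    w=d@T[:3,:3].T+T[:3,3];F=(w[...,:2]-f["t"])@f["R"];z=w[...,2]
    m=(F[...,0]>-40)&(F[...,0]<24)&(F[...,1]>84)&(F[...,1]<140)&(z>40)
    print(n,"columns x from 22 down to -38 step 3; rows y")
    for y in np.arange(85.5,138,3):
        row=[]
        for x in np.arange(21,-40,-3):
            k=m&(abs(F[...,0]-x)<1.5)&(abs(F[...,1]-y)<1.5)
            row.append("%3d"%np.median(z[k]) if k.any() else " . ")
        print("%5.1f"%y," ".join(row))
E
```

```text
top columns x from 22 down to -38 step 3; rows y
 85.5  .   .   .   87  87  88  .   .   75  92  82  92  82  75  .   .   .   .   .   .   . 
 88.5  80  80  79  80  87  80  79  79  80  91  91  91  91  92  92  80  79  79  80  80  80
 91.5  80  80  79  80  87  80  80  79  79  91  91  91  92  91  92  85  80  79  80  79  79
 94.5  81  78  80  79  87  79  80  80  86  91  91  91  92  92  92  79  79  79  80  79  80
 97.5  80  78  79  79  88  79  80  80  79  81  80  91  91  92  85  80  80  80  79  79  80
100.5  80  80  78  80  88  79  79  80  77  80  79  91  91  92  91  79  79  79  80  79  80
103.5  .   .   .   .   .   .   74  74  74  75  74  92  91  91  88  .   82  81  .   .   . 
106.5  .   .   .   .   .   .   75  90  88  86  91  92  92  91  80  83  83  83  .   .   . 
109.5  .   .   .   .   .   .   74  91  91  92  92  90  92  87  .   83  83  84  .   .   . 
112.5  .   .   .   .   .   74  75  92  91  91  92  91  92  86  .   80  81  .   .   .   . 
115.5  .   .   .   .   .   74  91  91  92  91  92  92  91  .   .   .   .   .   .   .   . 
118.5  .   .   .   .   .   .   .   .   92  91  91  92  83  . 
[... 1538 characters left out ...]
 .   71  73  82  80  73  82  92  91  90  .   .   .   .   .   .   .   . 
118.5  .   .   .   .   .   .   85  82  84  84  77  90  .   .   .   .   .   .   .   .   . 
121.5  .   .   .   .   .   .   .   .   .   82  81  79  .   .   .   .   .   .   .   .   . 
124.5  .   .   .   .   .   .   .   .   .   .   .   .   .   .   .   .   .   .   .   .   . 
127.5  .   .   .   .   .   .   .   .   .   .   .   .   .   .   .   .   .   .   .   .   . 
130.5  .   .   .   .   .   .   .   .   .   .   .   .   .   .   .   .   .   .   .   .   . 
133.5  .   .   .   .   .   .   .   .   .   .   .   .   .   .   .   .   .   .   .   .   . 
136.5  .   .   .   .   .   .   .   .   .   .   .   .   .   .   .   .   .   .   .   .   .
```

The height maps show the pointer (z 87) at x≈9. The clip (z 91) is a slanted C, with its notch open toward the pointer at y≈97–103: mouth x≈−2 to −4, bottom x≈−11. Drawing 8 mm more.

Call:
carry_out([
  [0,-0.002,0],
  [0,-0.004,0],
  [0,-0.006,0],
  [0,-0.008,0],
  [0,-0.008,0],
], roll=[0,0,0,0,0], claw=[0.005,0.005,0.005,0.005,0.005])

```text
clock: 16.38
position: [558.0, 29.7, 274.9]
ee_rot: [0.089, 0.996, 0.002, 0.001]
contact_force: [-2.1, 9.7, 5.7]
gripper_width: 10.9
grasp_force: 59.0
```

```bash
python3 - <<'E'
from h import *
f=np.load('fix.npz');go(-4,0,274,'x')
for n in('top','scene'):
    P=[get_image(n) for _ in range(8)];p=P[-1]
    Z=np.median([q["z_map"] for q in P],0)
    K=p["mtx"];T=p["world_from_camera"];v,u=np.mgrid[0:420,0:560]
    d=np.stack([(u-K[0,2])/K[0,0],-(v-K[1,2])/K[1,1],-np.ones(u.shape)],-1)*Z[...,None]
    w=d@T[:3,:3].T+T[:3,3];F=(w[...,:2]-f["t"])@f["R"];z=w[...,2]
    m=(F[...,0]>-40)&(F[...,0]<24)&(F[...,1]>80)&(F[...,1]<140)&(z>40)
    print(n)
    for y in np.arange(82,124,2):
        row=[]
        for x in np.arange(12,-27,-2):
            k=m&(abs(F[...,0]-x)<1.2)&(abs(F[...,1]-y)<1.2)
            row.append("%3d"%np.median(z[k]) if k.any() else " . ")
        print("%5.1f"%y," ".join(row))
    for k,zz in dict(pointer=85,notch=89).items():
        for r in place_of(p,k)[:2]: print(k,round(r['conf'],2),f['R'].T@(at_z(p,r['at'],zz)[:2]-f['t']))
E
```

```text
slide m [-0.0002 -0.0041  0.0008] tcp [558.   29.7 274.9] fix [0.1 0.2]
roll -0.1 F [-2.1  9.7  5.7] w 10.935649704889912 j6 -2.0907747082783175 t 16.375 tool axes in fixture [[0.002, 1.0], [1.0, -0.002]]
top
 82.0  .   .   88  90  89  89  88  89  90  87  .   74  75  74  74  75  75  .   .   . 
 84.0  .   .   .   .   88  87  88  87  74  .   91  83  73  73  74  74  .   .   .   . 
 86.0  .   .   .   .   88  86  88  88  74  92  91  91  91  83  75  74  .   .   .   . 
 88.0  79  79  80  80  79  88  80  80  78  .   91  92  92  91  91  74  91  80  79  78
 90.0  79  79  79  79  80  87  79  79  79  91  92  91  90  92  92  90  .   92  85  79
 92.0  79  79  79  80  79  87  83  80  80  92  93  91  91  92  92  92  92  92  80  79
 94.0  79  79  80  79  79  86  88  79  91  92  92  90  .   92  91  92  92  91  80  80
 96.0  79  79  .   80  79  87  88  79  81  93  91  90  92  91  92  92  92  85  81  80
 98.0  80  80  80  79  79  88  79  79  79  78  79  80  91  92  93  91  91  79  80  80
100.0  80  79  79  78  79  88  84  79  .   80  79  80  92  92  92  91  91  84  79  79
102.0  .   .   .   78  .   74  
[... 2192 characters left out ...]
.   .   81  82  82
110.0  .   .   72  73  74  85  82  91  91  90  90  91  91  91  91  .   .   80  81  82
112.0  .   .   71  72  84  87  90  91  90  91  90  91  91  91  91  .   .   78  80  80
114.0  .   .   73  74  86  91  74  82  90  82  81  90  91  90  .   .   .   .   77  79
116.0  .   .   72  72  82  85  79  90  82  91  74  90  90  .   .   .   .   .   .   . 
118.0  .   .   .   .   73  83  85  85  87  87  88  91  91  .   .   .   .   .   .   . 
120.0  .   .   .   .   .   .   .   80  85  85  82  82  84  79  .   .   .   .   .   . 
122.0  .   .   .   .   .   .   .   .   .   .   89  82  79  .   .   .   .   .   .   . 
pointer 0.83 [ -1.93620413 102.94974406]
notch 0.84 [ -1.08319776 105.30628859]
```

Pointer ≈ +1.3; arm tips at −4.5 and +0.5, so the mouth's middle is at ≈ −2. That leaves about 3.5 mm.

Call:
carry_out([
  [0,-0.001,0],
  [0,-0.002,0],
  [0,-0.0035,0],
  [0,-0.0035,0],
  [0,-0.0035,0],
], roll=[0,0,0,0,0], claw=[0.005,0.005,0.005,0.005,0.005])

```text
clock: 18.0
position: [557.4, 26.4, 274.9]
ee_rot: [0.089, 0.996, 0.002, 0.001]
contact_force: [-3.8, 9.5, 6.6]
gripper_width: 10.7
grasp_force: 59.1
```

```bash
python3 - <<'E'
from h import *
f=np.load('fix.npz');go(-4,0,274,'x')
P=[get_image('top') for _ in range(8)];p=P[-1]
save(p,"end.png",(225,230,305,290),10)
Z=np.median([q["z_map"] for q in P],0)
K=p["mtx"];T=p["world_from_camera"];v,u=np.mgrid[0:420,0:560]
d=np.stack([(u-K[0,2])/K[0,0],-(v-K[1,2])/K[1,1],-np.ones(u.shape)],-1)*Z[...,None]
w=d@T[:3,:3].T+T[:3,3];F=(w[...,:2]-f["t"])@f["R"];z=w[...,2]
x,y=F[...,0],F[...,1]
k=(y>88)&(y<100)&(z>84.5)&(z<89.5)&(x>-8)&(x<8);print("pointer x",x[k].round(1))
for a,b in((89,96),(107,113)):
    k=(y>a)&(y<b)&(z>90)&(x>-30)&(x<10);print("arm",a,np.sort(x[k])[-6:].round(1),np.sort(x[k])[:3].round(1))
k=(y>97)&(y<101)&(z>90)&(x>-30)&(x<10);print("bottom",np.sort(x[k])[-4:].round(1))
q=get_image('scene');f0=lambda r:f['R'].T@(at_z(q,r['at'],29.5)[:2]-f['t'])
print([ (round(r['conf'],2),f0(r)) for r in place_of(q,'stud_center')[:2]])
E
```

```text
slide m [-0.0002 -0.0007  0.0008] tcp [557.4  26.4 274.9] fix [-3.3  0.2]
roll -0.1 F [-3.8  9.5  6.6] w 10.656568644535461 j6 -2.085159422347587 t 18.0 tool axes in fixture [[0.002, 1.0], [1.0, -0.002]]
pointer x [-0.7 -2.9 -1.2 -3.3 -1.7 -2.2 -1.  -3.1]
arm 89 [-8.2 -7.7 -6.6 -6.1 -5.6 -4.4] [-23.3 -22.2 -21.8]
arm 107 [-3.1 -2.  -1.6 -1.1  0.1  0.6] [-17.1 -16.6 -15. ]
bottom [-14.7 -14.3 -12.2 -11.7]
[(0.7, array([ 138.2906404 , -271.57939848]))]
```

View pics/end.png

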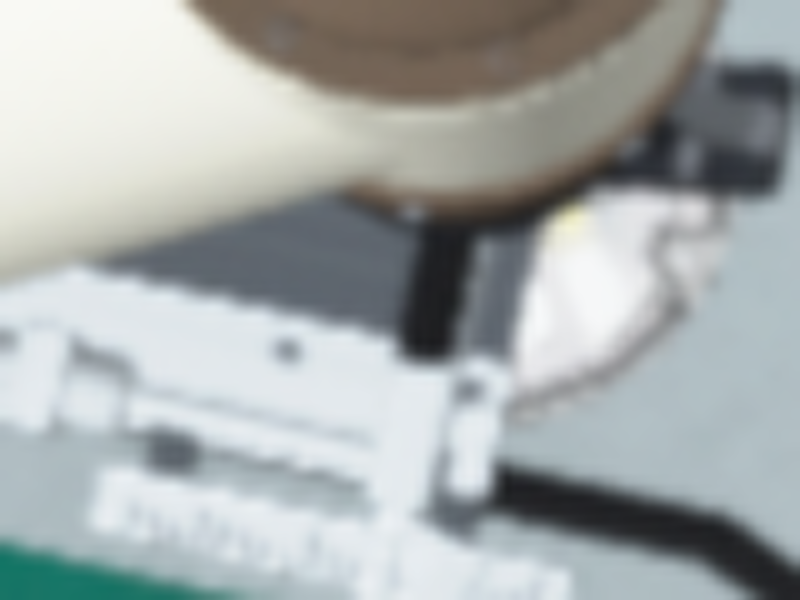

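The pointer (x≈−2.0) stands at the notch mouth (x≈−2), and the shutter is held steadily at 9.5 N. The picture shows the bar (430,290) over the stud, which still stands home. Handing in.

```bash
python3 -c "
from bench import job_done
print(job_done())"
```

```text
the job is handed in; nothing more can be done
None
```

I pushed the stud home against the stop, drew the shutter out until its pointer measured within about 1 mm of the notch mouth, and handed the job in with the arm still holding it there; no verdict came back.

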